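# Put the office stamps back on their rests

### The job

The certificates are stamped: put each of the four wooden hand stamps away, standing upright inside the rest of its own shape and size - big round, small round, square and oblong - flat on the rest's floor. Leave the glue stick and the roll of tape where they are.

Things in the scene. Friction and masses are not known exactly. Their poses are not given: they have to be found in the camera images.
- big_round_c (a point): Big round hand stamp, 80 mm tall, standing upright on the desk, face down. This point is its centre, half-way up, on its upright axis; z points up. Round light-wood base 46 mm across with a black rubber sole, base top 22 mm above its underside; from there to the top a darker round upright wooden handle 22 mm across (top 7 mm rounded off), to be gripped. About 90 g.
- small_round_c (a point): Small round hand stamp, 64 mm tall, standing upright on the desk, face down. This point is its centre, half-way up, on its upright axis; z points up. Round base 30 mm across, base top 22 mm above its underside; above it a round handle 19 mm across (top 7 mm rounded off). About 50 g.
- square_c (a point): Square hand stamp, 74 mm tall, standing upright on the desk, face down. This point is its centre, half-way up, on its upright axis; z points up. Square base 36 x 36 mm (sides along its x and y), base top 22 mm above its underside; above it a round handle 22 mm across (top 7 mm rounded off). About 80 g.
- oblong_c (a point): Oblong line stamp, 60 mm tall, standing upright on the desk, face down. This point is its centre, half-way up, on its upright axis; z points up. Base 60 mm along its x by 24 mm along its y, base top 22 mm above its underside; above it a darker wooden bar handle 50 mm along x by 16 mm thick along y, reaching the top. About 80 g.
- rest_big_round: Rest for the big round stamp: round shallow dish, 66 mm across inside, 74 mm outside. White plastic lined with grey felt, 12 mm high over all, floor 4 mm thick, walls 4 mm; fixed to the desk (does not slide). Origin: centre of its underside, on the desk; z up.
- rest_small_round: Rest for the small round stamp: round shallow dish, 50 mm across inside, 58 mm outside. White plastic lined with grey felt, 12 mm high over all, floor 4 mm thick, walls 4 mm; fixed to the desk (does not slide). Origin: centre of its underside, on the desk; z up.
- rest_square: Rest for the square stamp: shallow tray, 56 x 56 mm inside, 64 x 64 mm outside, sides along its x and y. White plastic lined with grey felt, 12 mm high over all, floor 4 mm thick, walls 4 mm; fixed to the desk (does not slide). Origin: centre of its underside, on the desk; z up.
- rest_oblong: Rest for the oblong stamp: shallow tray, inside 80 mm along its x by 44 mm along its y, outside 88 x 52 mm. White plastic lined with grey felt, 12 mm high over all, floor 4 mm thick, walls 4 mm; fixed to the desk (does not slide). Origin: centre of its underside, on the desk; z up. The oblong stamp fits only lengthwise.
- glue_c (a point): Glue stick, standing loose among the stamps, to be left alone: white with a blue band and yellow cap, 27 mm across, 86 mm tall (the tallest thing among the stamps). This point is its centre, half-way up.
- tape_c (a point): Roll of tape lying flat, loose, to be left alone: brown ring 52 mm across with a 26 mm hole, 20 mm high. This point is its centre, half-way up. (A cardboard box of clips, 62 x 40 x 18 mm, also stands among these, fixed.)
Things that resemble listed ones, but are neither listed nor needed, are in the scene too. What is shaped like the part that bears square_c but pink is not meant.

How it is judged:
At the end, for the whole second after the job is handed in: Each of the four stamps stands upright (within 0.1 rad) inside its own rest, its axis within 15 mm of the rest's centre and its sole within 3 mm of the rest's floor, released and at rest (horizontal distance between big_round_c and rest_big_round below 0.015 m and z of big_round_c in the frame of rest_big_round between 0.04 and 0.047 m and angle between each of big_round_c, small_round_c, square_c, oblong_c's own z axis and vertical below 0.1 rad and linear speed of each of big_round, small_round, square, oblong below 0.02 m/s and contact force between the fingers and big_round below 0.05 N and horizontal distance between small_round_c and rest_small_round below 0.015 m and z of small_round_c in the frame of rest_small_round between 0.032 and 0.039 m and contact force between the fingers and small_round below 0.05 N and horizontal distance between square_c and rest_square below 0.015 m and z of square_c in the frame of rest_square between 0.037 and 0.044 m and contact force between the fingers and square below 0.05 N and horizontal distance between oblong_c and rest_oblong below 0.015 m and z of oblong_c in the frame of rest_oblong between 0.03 and 0.037 m and contact force between the fingers and oblong below 0.05 N); the robot touches nothing.
It fails at once if the glue stick is moved more than 25 mm or knocked over (distance of glue_c from where it was at the start of the episode above 0.025 m).
It fails at once if the roll of tape is moved more than 25 mm (distance of tape_c from where it was at the start of the episode above 0.025 m).
It also fails if it takes over 102 s, if anything falls off the work surface, if the arm or the gripper's body presses on something with over 40 N, if the wrist force passes 120 N, or if a joint passes its speed limit or range.

### The arm

A 6-joint arm with a two-finger parallel gripper is mounted at the origin on the work surface. World frame = base frame: x ahead of the robot, y to its left, z up, the work surface at z = 0. Lengths are in m, angles in rad, forces in N, time in s.
With the tool pointing down it reaches from about 0.425 to 0.95 m from the base axis. Payload 3.5 kg.
Tool frame: the origin (TCP) lies at the very end of the fingers, on their centre line; the grasp point (between the pads) lies 19 mm behind it; z points along the fingers, y is the direction in which the jaws open and shut (so a half turn about z gives the same grasp; the last joint's range is limited). The gripper opens to 85 mm and grips with 20 to 120 N. Pads are 22 mm wide; open, the fingers measure 114 mm over their backs; the gripper's body (76 mm by 85 mm) begins 54 mm behind the grasp point. The pads swing forward as they close: fully open they stand 13 mm farther back than shut.
Start: joints at [1.05, 0.286, 1.577, -0, 1.279, -0.15], TCP at [0.245, 0.629, 0.231] pointing down, gripper open.
Joint ranges: [-2.77, 2.77], [-0.9, 2.22], [0.21, 2.48], [-1.53, 4.67], [0.24, 2.81], [-2.84, 2.84]. Speed limits (rad/s): [2.79, 2.79, 3.14, 3.14, 3.14, 3.14].

### API

Orientations are given as a unit quaternion [w, x, y, z].
In Python, from cell import ctrl, solver, monitor, grab_frame, calibration gives the robot as it stands. The module is installed in compiled form; this text tells all that it offers. Calls block until the motion is done:
- ctrl.reach(position, orientation): joint-space move of the TCP to a pose.
- ctrl.line_to(position, rate=0.15, ori=None): straight line of the TCP; ori=None keeps the orientation; rate is the mean speed in m/s.
- ctrl.set_joints(angles): joint-space move.
- ctrl.gripper_to(opening, strength=None): finger opening in m; strength is the grip in N (None keeps the last); returns when the fingers have stopped.
- ctrl.wait(seconds).
- solver.solve_ik(position, orientation): joint angles nearest the present ones, or None.
- monitor.sense(): the state.
- grab_frame(name): name is "side" or "top"; returns (picture, depth): 384x512x3 uint8, red, green, blue; 384x512 float32, m along the optical axis (not along the pixel's ray), 0 where there is no reading.
- calibration(name): a dict with "fx", "fy", "cx", "cy" (pixels), "dist_coeffs" ([k1, k2, p1, p2, k3] as OpenCV has them; the pictures are not rectified), "rvec" (rotation vector, rad) and "tvec" (3), from world to camera coordinates, as OpenCV has them. Camera axes: x right, y down, z forward; pixel columns grow to the right and rows downward; lengths in m; the calibration is good to about 2 mm. A picture is of the moment at which its call begins. calibration takes no time and is no camera call.
A pose or a line that the arm cannot do raises ctrl.Unreachable and nothing moves.
- ctrl.sign_off(): hands the job in, once; it reports no verdict.
The state is a dict: "time_s": time; "qpos": joint angles; "joint_vel": joint speeds; "joint_torque": joint torques, N m; "tool_pos": TCP position; "orientation": TCP orientation; "ft_force": force on the tool from outside, world axes, zero at the start; "torque": the same for the moment, N m; "grip_width": finger opening in m.
Only numpy, scipy, OpenCV 4.12 (cv2) and the standard library are available. Lean on these libraries where they do the work, as an engineer would, in place of code of your own. Each camera call takes 0.05 s, during which the arm holds its last target. There are 200 camera calls.

## Working session

There is one attempt and no reset: what is moved stays moved. The work goes in short steps, each a Python script; the robot and the scene stay as the last script left them, time stands still between calls to the robot, and variables do not carry over. Pictures are saved under pics/ and viewed, about 12 in all and at most 16, crops included, and the job is handed in when it is done.

```bash
mkdir -p pics
python3 - <<'E'
from cell import ctrl, solver, monitor, grab_frame, calibration
import cv2,numpy as np
for n in("top","side"):
    p,d=grab_frame(n); np.savez(f"{n}0.npz",p=p,d=d)
    cv2.imwrite(f"pics/{n}0.png",cv2.resize(p[:,:,::-1],(800,600),interpolation=cv2.INTER_CUBIC))
    print(n,calibration(n))
s=monitor.sense();print(s["time_s"],s["orientation"],s["grip_width"])
E
```

```text
top {'fx': 433.93444453345137, 'fy': 433.93444453345137, 'cx': 253.35929797593897, 'cy': 185.76356278295853, 'dist_coeffs': array([0.00364724, 0.        , 0.        , 0.        , 0.        ]), 'rvec': array([ 2.14950098, -2.11298044,  0.1970654 ]), 'tvec': array([0.00151839, 0.53781747, 1.3262139 ])}
side {'fx': 414.95418384847596, 'fy': 414.95418384847596, 'cx': 253.60580395977038, 'cy': 192.62921886897806, 'dist_coeffs': array([-0.01197579,  0.        ,  0.        ,  0.        ,  0.        ]), 'rvec': array([ 2.04564515, -0.42089438,  0.24189733]), 'tvec': array([-0.45899536,  0.17199778,  1.06290763])}
0.1 [-3.43989379e-04  1.84326464e-01  9.82864494e-01 -1.01134785e-03] 0.08511031635947777
```

View pics/top0.png

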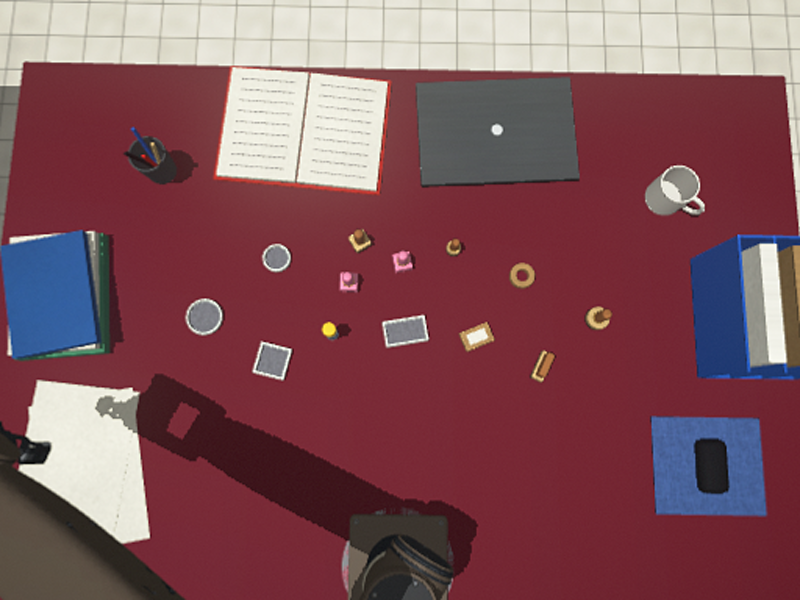

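View pics/side0.png

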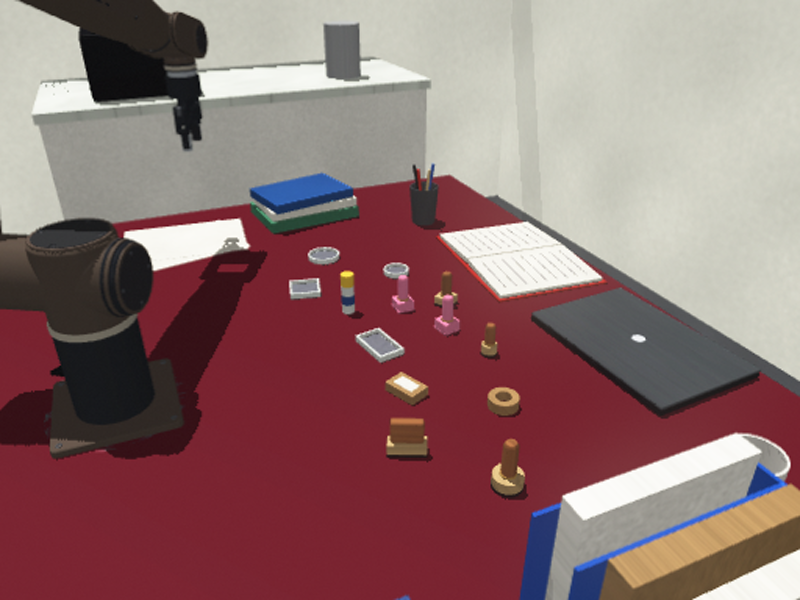

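The top view (800x600) shows these things:
- **Stamps:** big round (598,317), small round (454,246), wooden square (359,240), oblong (542,366).
- **Rests:** (204,317) big round, (276,257) small round, (272,361) square, (405,331) oblong.
- **To leave alone:** glue (330,330), tape (522,275), clip box (477,336).

There are three square-stamp candidates: wooden (359,240), pink (402,260) and pink (348,281). The wooden one is meant because pink is excluded. I'll confirm that in a crop and measure from depth.

```bash
cat > h.py <<'E'
import cv2,numpy as np
from cell import ctrl, solver, monitor, grab_frame, calibration
def cloud(n,d):
    c=calibration(n);K=np.array([[c["fx"],0,c["cx"]],[0,c["fy"],c["cy"]],[0,0,1]])
    v,u=np.mgrid[:384,:512]; uv=np.stack([u,v],-1).reshape(-1,1,2).astype(float)
    n_=cv2.undistortPoints(uv,K,c["dist_coeffs"]).reshape(384,512,2)
    P=np.dstack([n_*d[...,None],d]); R=cv2.Rodrigues(c["rvec"])[0]
    return (P-c["tvec"])@R
# pixel boxes in 800x600 picture coords
B=dict(big=(598,317,28),small=(454,246,18),square=(359,240,18),oblong=(542,366,24),glue=(332,330,16),tape=(522,275,20),box=(477,336,24),pinkA=(402,260,16),pinkB=(348,281,16),
 r_big=(204,317,26),r_small=(276,257,22),r_square=(272,361,26),r_oblong=(405,331,30))
def patch(n):
    x,y,r=[a*.64 for a in B[n]]; return slice(int(y-r),int(y+r)+1),slice(int(x-r),int(x+r)+1)
def rect(P):
    r=cv2.minAreaRect((P[:,:2]*1000).astype(np.float32)); return np.round(np.array(r[0])/1000,4),np.round(r[1],0),round(r[2],1)
E
python3 - <<'E'
from h import *
f=np.load("top0.npz");W=cloud("top",f["d"])
des=W[190:240,420:440].reshape(-1,3);print("desk z",np.median(W[150:155,330:390,2]),np.std(W[150:155,330:390,2]))
for n in B:
    s=patch(n);P=W[s].reshape(-1,3);P=P[f["d"][s].ravel()>0];z=P[:,2];t=np.percentile(z,99)
    T=P[z>t-.006]
    out=[n,"top",round(t,3),"toprect",*rect(T),len(T)]
    A=P[z>.005]; out+=["all",*rect(A),len(A)]
    if n[0]!="r":
        Bs=P[(z>.014)&(z<.027)]
        if len(Bs)>3: out+=["base",*rect(Bs),len(Bs)]
    print(*out)
p=f["p"][:,:,::-1]
a=cv2.resize(p[145:185,215:300],None,fx=9,fy=9,interpolation=cv2.INTER_CUBIC)
cv2.imwrite("pics/cA.png",a)
a=cv2.resize(p[145:250,110:250],None,fx=5.5,fy=5.5,interpolation=cv2.INTER_CUBIC);cv2.imwrite("pics/cB.png",a)
a=cv2.resize(p[145:250,230:405],None,fx=4.5,fy=4.5,interpolation=cv2.INTER_CUBIC);cv2.imwrite("pics/cC.png",a)
E
```

```text
desk z 9.953634408981342e-05 0.00298674562539025
big top 0.079 toprect [ 0.4939 -0.4052] [19. 19.] 56.8 35 all [ 0.4997 -0.411 ] [118. 118.] 0.8 262 base [ 0.4931 -0.4027] [44. 42.] 21.1 98
small top 0.063 toprect [ 0.6369 -0.1089] [16. 14.] 89.3 25 all [ 0.6448 -0.1113] [75. 77.] 87.6 113 base [ 0.6354 -0.1072] [29. 23.] 72.1 30
square top 0.075 toprect [0.6487 0.0898] [14. 18.] 25.7 28 all [0.6523 0.0912] [78. 76.] 1.2 174 base [0.6494 0.0887] [35. 36.] 32.8 68
oblong top 0.063 toprect [ 0.3938 -0.2884] [16. 48.] 67.9 72 all [ 0.3946 -0.291 ] [100. 100.] 89.1 238 base [ 0.395  -0.2823] [23. 61.] 79.4 51
glue top 0.09 toprect [0.4535 0.1416] [22. 26.] 47.0 52 all [0.4633 0.1425] [65. 64.] 1.1 119 base [0.446 0.136] [ 7. 23.] 34.0 6
tape top 0.025 toprect [ 0.5811 -0.2503] [50. 47.] 0.8 93 all [ 0.5827 -0.2475] [84. 76.] 15.8 195 base [ 0.5815 -0.2511] [48. 50.] 45.9 146
box top 0.023 toprect [ 0.4515 -0.156 ] [39. 61.] 22.7 162 all [ 0.4543 -0.1562] [101. 101.] 1.0 322 base [ 0.4522 -0.1564] [40. 62.] 22.7 226
pinkA top 0.076 toprect [ 0.6045 -0.001 ] [17. 16.] 0.7 23 all [0.6117 0.0011] [60. 63.] 1.7 151 base [ 0.606 -0.001] [35. 37.] 9.7 70
pinkB top 0.076 toprect [0.5626 0.109 ] [19. 18.] 45.9 29 all [0.5643 0.1136] [70. 66.] 1.4 155 base [0.5612 0.1091] [36. 33.] 0.4 68
r_big top 0.016 toprect [0.4786 0.3963] [96. 73.] 59.3 99 all [0.4861 0.4086] [106. 110.] 3.1 307
r_small top 0.015 toprect [0.6111 0.2625] [58. 53.] 45.6 62 all [0.6127 0.2662] [95. 92.] 2.4 192
r_square top 0.016 toprect [0.3961 0.2609] [65. 64.] 77.1 99 all [0.3957 0.2639] [107. 105.] 3.3 306
r_oblong top 0.016 toprect [ 0.4671 -0.0083] [106.  88.] 9.1 113 all [ 0.4617 -0.0087] [127. 122.] 1.2 329
```

View pics/cB.png

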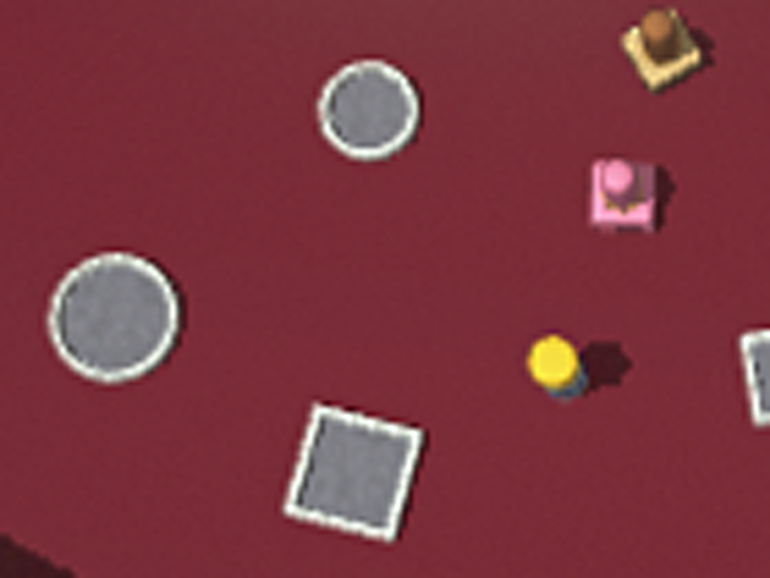

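View pics/cC.png

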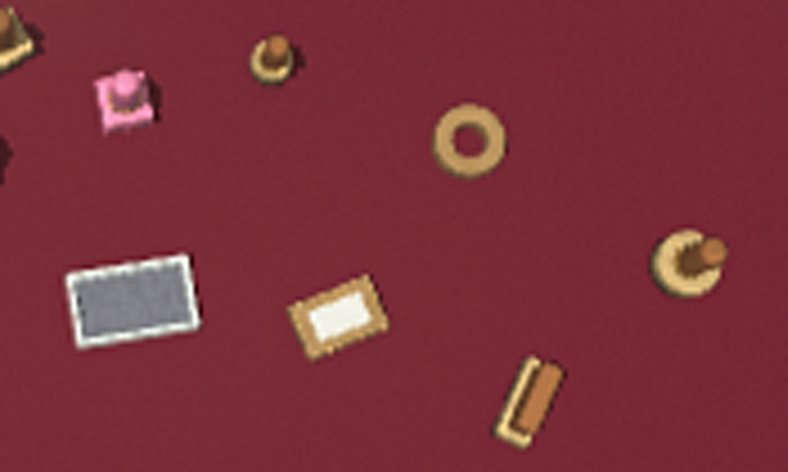

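The crops confirm the wooden square stamp at cB (660,45). The pink ones are at cB (622,195) and cC (125,100). Next I'll refine yaws and rest centres from colour outlines projected onto their known heights.

```bash
cat >> h.py <<'E'
def onplane(n,uv,z):
    c=calibration(n);K=np.array([[c["fx"],0,c["cx"]],[0,c["fy"],c["cy"]],[0,0,1]])
    q=cv2.undistortPoints(np.float64(uv).reshape(-1,1,2),K,c["dist_coeffs"]).reshape(-1,2)
    R=cv2.Rodrigues(c["rvec"])[0]; r=np.c_[q,np.ones(len(q))]@R; o=-R.T@c["tvec"]
    return (o+r*((z-o[2])/r[:,2])[:,None])
def colour(p,n,z,test):
    s=patch(n); k=8
    hsv=cv2.cvtColor(cv2.resize(p[s],None,fx=k,fy=k,interpolation=cv2.INTER_CUBIC),cv2.COLOR_RGB2HSV).astype(int)
    m=test(hsv).astype(np.uint8); l,lab,st,ct=cv2.connectedComponentsWithStats(m)
    m=lab==1+np.argmax(st[1:,4]); v,u=np.nonzero(m)
    return rect(onplane("top",np.c_[(u+.5)/k-.5+s[1].start,(v+.5)/k-.5+s[0].start],z))
E
python3 - <<'E'
from h import *
p=np.load("top0.npz")["p"]
for n in("r_big","r_small","r_square","r_oblong"): print(n,*colour(p,n,.012,lambda h:(h[...,1]<70)&(h[...,2]>90)))
for n in("big","small","square","oblong"):
    print(n,"base",*colour(p,n,.022,lambda h:(h[...,0]>12)&(h[...,0]<32)&(h[...,2]>140)))
    print(n,"all",*colour(p,n,.022,lambda h:(h[...,0]>6)&(h[...,0]<32)&(h[...,2]>75)))
print("ob handle",*colour(p,"oblong",.06,lambda h:(h[...,0]>6)&(h[...,0]<15)&(h[...,2]>140)))
E
```

```text
r_big [0.4833 0.406 ] [78. 76.] 47.2
r_small [0.61   0.2629] [61. 60.] 45.2
r_square [0.3951 0.2617] [69. 68.] 76.6
r_oblong [ 0.4605 -0.0091] [56. 91.] 10.5
big base [ 0.4924 -0.4029] [46. 41.] 25.6
big all [ 0.4929 -0.4037] [50. 50.] 69.8
small base [ 0.634  -0.1039] [30. 21.] 41.2
small all [ 0.6371 -0.1071] [37. 32.] 1.0
square base [0.6481 0.0909] [40. 37.] 38.7
square all [0.6494 0.0902] [44. 39.] 33.2
oblong base [ 0.3928 -0.2887] [26. 62.] 65.1
oblong all [ 0.3929 -0.2883] [30. 65.] 65.0
ob handle [ 0.3899 -0.2866] [14. 55.] 65.1
```

```bash
cat >> h.py <<'E'
H=.14
def q(jaw):   # tool down, jaws opening along heading `jaw` (deg)
    a=np.radians(jaw+90)/2; return [0,np.cos(a),np.sin(a),0]
def cost(x,y,j):
    s=solver.solve_ik([x,y,H],q(j))
    return 99 if s is None else abs(s[5])
def move(src,dst,zg,j0,j1,opening=.055):
    """choose the pair of equivalent headings (j0[i],j1[i]) with least wrist turn"""
    i=min(range(len(j0)),key=lambda i:max(cost(*src,j0[i]),cost(*dst,j1[i])))
    a,b=q(j0[i]),q(j1[i]); print("headings",j0[i],j1[i],cost(*src,j0[i]),cost(*dst,j1[i]))
    ctrl.reach([*src,H],a); ctrl.gripper_to(opening,40)
    ctrl.line_to([*src,zg],.12); ctrl.gripper_to(0.0,40)
    s=monitor.sense();print("grip",round(s["grip_width"],4),s["tool_pos"].round(4) if hasattr(s["tool_pos"],"round") else s["tool_pos"])
    ctrl.line_to([*src,H],.2); print("held",round(monitor.sense()["grip_width"],4))
    ctrl.reach([*dst,H],b); ctrl.line_to([*dst,zg+.0055],.12); ctrl.wait(.2)
    ctrl.gripper_to(opening); ctrl.line_to([*dst,H],.25); print("t",monitor.sense()["time_s"])
E
python3 - <<'E'
from h import *
az=lambda x,y:np.degrees(np.arctan2(y,x))
s,d=(.493,-.404),(.4825,.405)
ctrl.reach([.4825,.38,.231],q(90+az(*d)))
move(s,d,.033,[90+az(*s),az(*s)-90],[90+az(*d),az(*d)-90])
p,dp=grab_frame("top");cv2.imwrite("pics/t1.png",cv2.resize(p[130:280,90:420],None,fx=2.4,fy=2.4,interpolation=cv2.INTER_CUBIC)[:,:,::-1])
E
```

```text
headings -129.33368000266677 -49.99063380346226 1.411825573668752 1.4099308155965344
grip 0.0215 [ 0.4935 -0.4044  0.034 ]
held 0.021
t 11.875
```

View pics/t1.png

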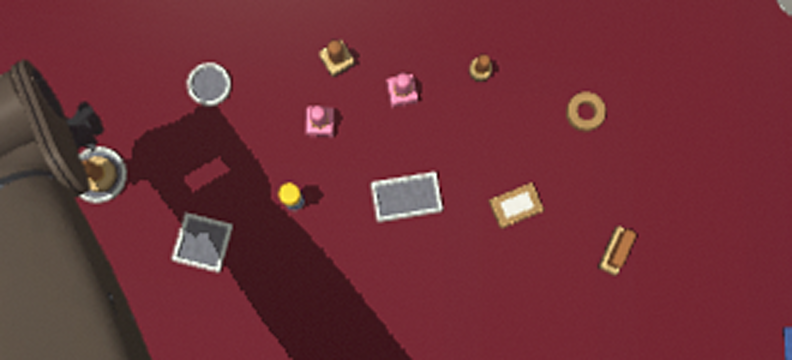

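The picture shows the big round stamp in its dish at (98,173), with the glue and tape undisturbed. I'll do the other three, with a higher transit.

```bash
sed -i 's/^H=.*/H=.18/' h.py
python3 - <<'E'
from h import *
js=np.arange(-180,180,30.)
J0=[j for j in js for k in range(-2,3)]; J1=[j+41.2+90*k for j in js for k in range(-2,3)]
move((.649,.090),(.3955,.2615),.033,J0,J1)
move((.637,-.108),(.610,.2627),.031,list(js),list(js))
O0=[66+180*a for a in(-1,0) for b in(-1,0)];O1=[10+180*b for a in(-1,0) for b in(-1,0)]
move((.392,-.288),(.462,-.009),.031,O0,O1,.045)
ctrl.reach([.45,-.45,.3],q(45))
for n in("top","side"):
    p,d=grab_frame(n); np.savez(f"{n}1.npz",p=p,d=d)
    c=p[130:270,90:420] if n=="top" else p[140:260,150:350]
    cv2.imwrite(f"pics/{n}2.png",cv2.resize(c,None,fx=2.4 if n=="top" else 4,fy=2.4 if n=="top" else 4,interpolation=cv2.INTER_CUBIC)[:,:,::-1])
E
```

```text
headings 0.0 41.2 0.016815467171739318 0.3493245318372207
grip 0.0209 [0.6495 0.09   0.0338]
held 0.0209
t 19.9833
headings 0.0 0.0 0.3247595895995068 0.25414005375693716
grip 0.0177 [ 0.6375 -0.1081  0.0318]
held 0.0172
t 28.6417
headings -114 10 1.1470928694157259 0.4141413419609088
grip 0.0152 [ 0.3924 -0.2884  0.0316]
held 0.0152
t 37.7333
```

View pics/top2.png

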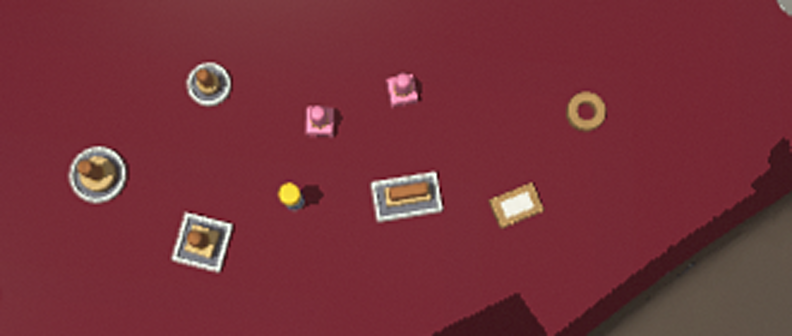

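View pics/side2.png

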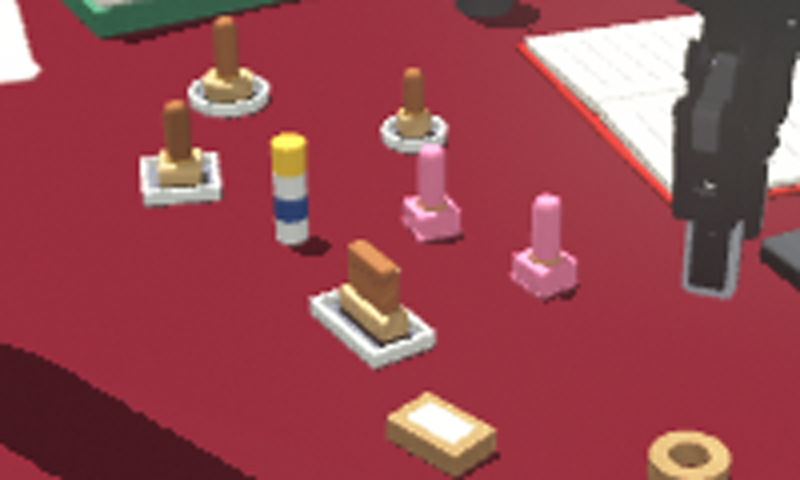

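Both views show all four stamps upright in their rests. In the top view they are at (98,173), (208,83), (200,242) and (407,193). The oblong looks slightly off-centre, so I'll do a numeric check.

Run:
```python
from h import *
f=np.load("top1.npz");p=f["p"];W=cloud("top",f["d"])
for n,h in(("big",.08),("small",.064),("square",.074),("oblong",.06)):
    s=patch("r_"+n);P=W[s].reshape(-1,3);P=P[f["d"][s].ravel()>0];T=P[P[:,2]>h-.004]
    b=colour(p,"r_"+n,.026,lambda x:(x[...,0]>8)&(x[...,0]<32)&(x[...,1]>80)&(x[...,2]>75))
    r=colour(np.load("top0.npz")["p"],"r_"+n,.012,lambda h:(h[...,1]<70)&(h[...,2]>90))
    print(n,"rest",r[0],"handle top",T[:,:2].mean(0).round(4),"z",np.median(P[P[:,2]>h-.001][:,2]).round(4),"off mm",np.linalg.norm(T[:,:2].mean(0)-r[0])*1e3,"colour",b)
for n in("glue","tape"):
    s=patch(n);P=W[s].reshape(-1,3);t=np.percentile(P[:,2],99);print(n,rect(P[P[:,2]>t-.006])[0])
```

```text
big rest [0.4833 0.406 ] handle top [0.4825 0.4021] z 0.083 off mm 3.9334529356976025 colour (array([0.4818, 0.4024]), array([48., 48.]), 18.8)
small rest [0.61   0.2629] handle top [0.6104 0.2612] z 0.0662 off mm 1.7534474278679992 colour (array([0.61  , 0.2638]), array([37., 28.]), 49.8)
square rest [0.3951 0.2617] handle top [0.3954 0.2593] z 0.0775 off mm 2.4074565296959416 colour (array([0.3959, 0.2601]), array([40., 37.]), 74.1)
oblong rest [ 0.4605 -0.0091] handle top [ 0.4626 -0.0093] z 0.0646 off mm 2.127799618018512 colour (array([ 0.4621, -0.0103]), array([26., 61.]), 10.1)
glue [0.4541 0.1407]
tape [ 0.4502 -0.122 ]
```

All stamps are within about 4 mm of their rest centres and at the right heights. The tape number is a depth outlier: the pixel (586,110) is the same before and after. Handing in.

```bash
python3 -c "
from cell import *
ctrl.sign_off();print(monitor.sense()['time_s'])"
```

```text
the job is handed in; nothing more can be done
the job is handed in; nothing more can be done
```

All four wooden stamps are put away, each standing upright in its own rest, and the job is handed in. The last placement ended at about 38 s of the 102 s allowed. The sign-off reports no verdict.

My last checks, from the final top and side pictures:
- **Position:** the stamps' axes measured 4 mm (big round), 2 mm (small round), 2 mm (square) and 2 mm (oblong) from their rest centres; the limit is 15 mm.
- **Height:** the tops measured 83, 66, 78 and 65 mm, against 84, 68, 78 and 64 mm expected with the soles on the rest floors. Depth noise is about 3 mm.
- **Release:** the gripper was opened and moved clear of everything.
- **Glue stick and pink stamps:** the glue stick measured within about 1 mm of where it started. The two pink stamps, which were not meant, look unmoved.
- **One check disagreed:** the automatic depth reading for the tape gave a position about 0.18 m off. I took it as a depth outlier, because the tape is at the same pixel in the pictures after the first stamp and after the last. I did not measure it again.

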